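# Set and lock the coffee grinder's grind wheel

### The job

Roll the coffee grinder's knurled grind wheel with a fingertip, click by click, until the red pointer stands at the green tick of its scale and the wheel rests in that click. Only then push the orange tab of the lock ring round to its green mark, fully home, so that the ring is locked and the pointer still stands at the green tick. Press and push gently, never forcing the mechanism, and leave the other things on the counter where they are.

Things in the scene. Friction and masses are not known exactly. Their poses are not given: they have to be found in the camera images.
- grinder: coffee grinder, a grey box fixed to the counter, 160 (its x) x 220 (its y) x 85 mm high, with a flat deck. Origin: centre of its underside. Its -x face, with the black catch drawer, is its front, roughly toward the robot; its x points away from the robot, y left, z up.
- grind_wheel (a joint): angle of the grind wheel, rad; 0 = pointer at the green tick. Grows as the wheel's top rolls along the grinder's +x (away from the robot). One click is 0.349 rad (11 mm at the edge); when let go, a spring pawl centres it in the nearest click (to 0.03 rad); rarely it hangs between two. Starts 2 to 6 clicks below 0; turns from -2.55 to +1.15.
- wheel_top (a point): top of the black, grey-ribbed grind wheel, unpressed: radius 32, width 16 mm, on edge, axle along the grinder's y; 14 mm stand above the deck. It is sprung: sinks up to 4 mm when pressed (3 N to start, 11 N at the stop). A fingertip pressing several N and moving level along the grinder's x rolls it by friction; a touch under 5 N may slip, as each click resists with 2 N. Axes as the grinder's.
- green_tick (a point): green tick of the white scale strip on the deck, 36 mm left (grinder's +y) of the wheel. The red pointer slides along the strip in the grinder's x, 5 mm for each click, the same way as the wheel's top; one black tick per click. Axes as the grinder's.
- ring_axis (a point): vertical axis of the lock ring, at deck height. The aluminium ring, outer radius 50, stands 14 mm above the deck; inside it stands the amber bean hopper, radius 42, with a black lid whose knob reaches 51 mm above the deck. Axes as the grinder's.
- lock_ring (a joint): angle of the lock ring, rad: 0 at the white open mark, 1.1 at the green locked mark, where it meets a stop; grows clockwise from above. Starts at 0 to 0.25; stays where left (1 to 2 N at the tab move it). Seen from ring_axis the tab points along the grinder's -x (front) at 1.1, and 1.1 rad from there toward its -y (right) at 0.
- ring_tab (a point): centre of the orange tab of the lock ring, 61 mm from ring_axis and 10.5 mm above the deck. The tab is 13 mm wide (along the push), reaches from 47 to 71 mm from the axis, and from 2 to 19 mm above the deck.
- mug: pink and white mug, 90 x 122 x 105 mm, a bystander right of the grinder; origin: centre of its underside
- honey_jar: honey jar with a dark lid, 65 x 65 x 86 mm, a bystander at the right back; origin: centre of its underside
- sugar_jar: white spice jar, 60 x 60 x 90 mm, a bystander behind the grinder; origin: centre of its underside
- tumbler: clear glass tumbler, 81 x 81 x 92 mm, a bystander behind the grinder; origin: centre of its underside
- tablespoon: tablespoon, 191 x 38 x 13 mm, a bystander lying in front; origin: centre of its underside
- peeler: black peeler, 170 x 25 x 18 mm, a bystander lying in front; origin: centre of its underside

How it is judged:
By the outcome, as a careful person would: the job done as asked, in the order asked, and still so for the second after the job is handed in, with the robot touching nothing.
It also fails if it takes over 48 s, if anything falls off the work surface, if the arm or the gripper's body presses on something with over 40 N, if the wrist force passes 120 N, or if a joint passes its speed limit or range.

### The arm

A 6-joint arm with a two-finger parallel gripper is mounted at the origin on a cart in front of the work surface, level with it; the furniture and walls round the work are solid. World frame = base frame: x ahead of the robot, y to its left, z up, the work surface at z = 0. Lengths are in m, angles in rad, forces in N, time in s.
With the tool pointing down it reaches from about 0.425 to 0.95 m from the base axis. Payload 3.5 kg.
Tool frame: the origin (TCP) lies on the centre line of the jaws, within the pads' length; the fingertips stand 11 mm ahead of it and the grasp point (between the pads) lies 8 mm behind it; x points along the fingers, y is the direction in which the jaws open and shut, and the axes are right-handed (so a half turn about x gives the same grasp; the last joint's range is limited). The gripper opens to 85 mm and grips with 20 to 120 N. Pads are 22 mm wide; open, the fingers measure 114 mm over their backs; the gripper's body (76 mm by 85 mm) begins 54 mm behind the grasp point. The pads swing forward as they close: fully open they stand 13 mm farther back than shut.
Start: joints at [1.099, 0.286, 1.577, -0, 1.279, -0.15], TCP at [0.213, 0.64, 0.242] pointing down, gripper open.
Joint ranges: [-2.77, 2.77], [-0.9, 2.22], [0.21, 2.48], [-1.53, 4.67], [0.24, 2.81], [-2.84, 2.84]. Speed limits (rad/s): [2.79, 2.79, 3.14, 3.14, 3.14, 3.14].

### API

Orientations are given as a unit quaternion [x, y, z, w].
In Python, from plant import ctrl gives the robot as it stands. The module is installed in compiled form; this text tells all that it offers.
- The arm moves only by the tool drive_tool, never from a script. Its argument "series" is a list of rows, each a list of 2 entries, a list of its own where there are three numbers: the shift along the tool's x, y, z in units of 50 mm (1.0 is 50 mm), then the turn, a rotation vector about the tool's x, y, z in degrees. A call has 1 to 5 rows; each row shifts and turns the pose as measured when the row begins, along the tool's axes as they then stand; what a row does not reach is not made up. A row lasts 1/10 s, in which the tool goes at most 50 mm and 8.59 degrees, less where a joint would pass 70% of its speed; a pose out of reach is approached as far as the arm can. A call is refused whole if a number of a shift passes 1 or a number of a turn 8.59, either way. A call with a gripper value outside its range is refused whole. "grip" is the gripper's target within -1 to 1 (fully open at 1, half-way at 0, shut at -1), set as the call begins (left out, the last holds). The fingers move at their own pace and stop on an object; "newtons" is the grip in N (left out, the last holds). Time passes only in rows, so rows that do not move let the fingers close. It gives the time, the measured TCP pose, the force and the opening at its end, in the units of the state.
- ctrl.get_state(): the state, without advancing time (a new reading comes with each control period).
- ctrl.read_camera(name): name is "scene" or "top"; returns a dict with "img" (400x640x3 uint8, red, green, blue), "camera_matrix" (3x3 intrinsics, pixels), "k1" (the pictures are not rectified: a ray, as slopes to the right and down, at radius r is drawn at 1 + k1 r^2 times it, then the intrinsics apply), "R" (3x3) and "t" (3): a world point X has camera coordinates R X + t. Camera axes: x right, y down, z forward; pixel columns grow to the right and rows downward; lengths in m; the calibration is good to about 2 mm. A picture is of the moment at which its call begins. There is no depth.
- ctrl.sign_off(): hands the job in, once; it reports no verdict.
The state is a dict: "time": time; "qpos": joint angles; "dq": joint speeds; "joint_efforts": joint torques, N m; "eef_pos": TCP position; "tcp_rot": TCP orientation; "contact_force": force on the tool from outside, world axes, zero at the start; "wrist_torque": the same for the moment, N m; "opening": opening from 0.0 (shut) to 1.0 (fully open).
Only numpy, scipy, OpenCV 4.12 (cv2) and the standard library are available. Lean on these libraries where they do the work, as an engineer would, in place of code of your own. Each camera call takes 0.05 s, during which the arm holds its last target.

## Working session

There is one attempt and no reset: what is moved stays moved. The work goes in short steps, Python scripts to look and compute and a tool call to move; the robot and the scene stay as the last step left them, time stands still between calls to the robot, and variables do not carry over. Pictures are saved under pics/ and viewed, and the job is handed in when it is done.

Besides the shell and the picture viewer there is one more tool, called after "Emit:" as name([rows], argument=value, ...), one row to a line, values as JSON. drive_tool: Moves the arm, as the interface text tells. Its arguments: {"type":"object","properties":{"series":{"type":"array"},"grip":{"type":"number"},"newtons":{"type":"number"}},"required":["series"]}

```bash
mkdir -p pics
cat > h.py <<'E'
import numpy as np, cv2
from plant import ctrl
def cam(n,fn=None):
    d=ctrl.read_camera(n)
    if fn: cv2.imwrite(fn,cv2.cvtColor(d["img"],cv2.COLOR_RGB2BGR))
    return d
def proj(d,X):
    X=np.atleast_2d(X).astype(float); c=X@np.array(d["R"]).T+np.array(d["t"]); s=c[:,:2]/c[:,2:]
    s=s*(1+d["k1"]*(s**2).sum(1,keepdims=True)); K=np.array(d["camera_matrix"])
    return s@K[:2,:2].T+K[:2,2]
def unproj(d,uv,z):
    K=np.array(d["camera_matrix"]); p=(np.array(uv,float)-K[:2,2])/np.array([K[0,0],K[1,1]])
    s=p.copy()
    for _ in range(20): s=p/(1+d["k1"]*(s@s))
    R=np.array(d["R"]);t=np.array(d["t"]); o=-R.T@t; r=R.T@np.array([s[0],s[1],1])
    return o+r*(z-o[2])/r[2]
E
python3 - <<'E'
from h import *
s=ctrl.get_state(); print(s)
for n in("scene","top"):
    d=cam(n,f"pics/{n}0.png"); print(n,d["camera_matrix"],d["k1"],d["R"],d["t"])
E
```

```text
{'time': 0.0, 'qpos': array([ 1.09896898e+00,  2.87200751e-01,  1.57820127e+00,  6.62827382e-06,
        1.27858692e+00, -1.49993466e-01]), 'dq': array([ 7.43800224e-05, -8.35647428e-04,  5.68462194e-04,  4.36743816e-04,
        6.55396382e-04, -1.19703407e-04]), 'joint_efforts': array([ 1.81768653e-03, -4.05970252e+01, -2.92631418e+01, -8.43357998e-05,
        5.66227201e-03, -5.36527793e-06]), 'eef_pos': array([0.21318002, 0.63977974, 0.24091061]), 'tcp_rot': array([ 0.11248971,  0.69823223, -0.11410153,  0.69770959]), 'contact_force': array([0.10360695, 0.05167021, 1.10003753]), 'wrist_torque': array([ 0.05345141, -0.04279784, -0.04837602]), 'opening': 1.0013170115364047}
scene [[506.06883174   0.         319.97145611]
 [  0.         506.06883174 200.28319285]
 [  0.           0.           1.        ]] -0.1224830198573835 [[ 0.41537051 -0.90957583  0.01179632]
 [-0.66998623 -0.31467871 -0.67238067]
 [ 0.61529325  0.27138373 -0.74011154]] [-0.30343974  0.4146639   1.06042663]
top [[509.47442739   0.         322.64860657]
 [  0.         509.47442739 205.56334972]
 [  0.           0.           1.        ]] -0.049497513705686426 [[ 0.01859987 -0.99981469  0.00496378]
 [-0.99831744 -0.01884427 -0.05483776]
 [ 0.05492113 -0.00393545 -0.99848294]] [-0.0894269   0.56459101  1.33345687]
```

View pics/scene0.png

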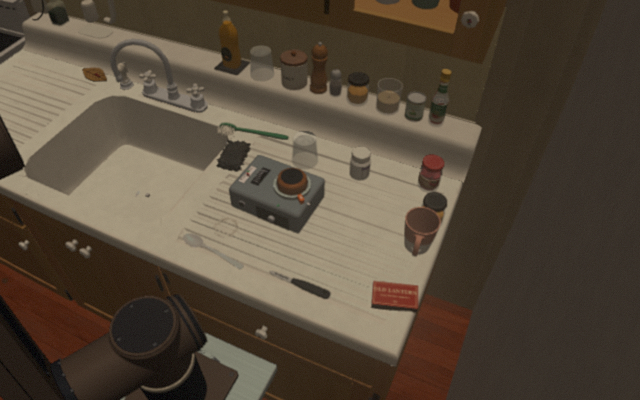

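View pics/top0.png

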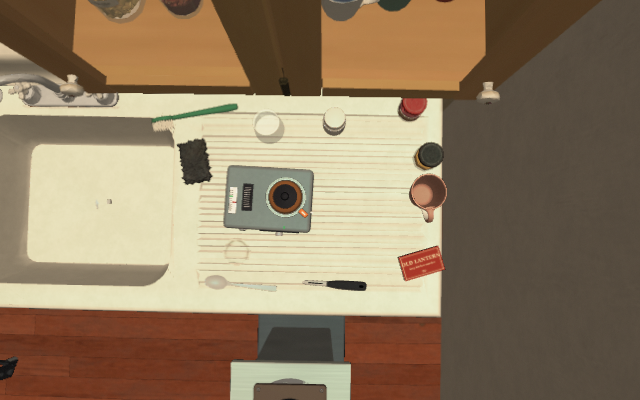

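Run:
```python
import cv2
a=cv2.imread("pics/top0.png"); print(a.shape)
cv2.imwrite("pics/top0c.png",cv2.resize(a[100:290,250:510],None,fx=3,fy=3,interpolation=cv2.INTER_CUBIC))
a=cv2.imread("pics/scene0.png")
cv2.imwrite("pics/scene0c.png",cv2.resize(a[100:300,210:470],None,fx=3,fy=3,interpolation=cv2.INTER_CUBIC))
```

```text
(400, 640, 3)
```

Run:
```python
import cv2
a=cv2.imread("pics/top0.png")
cv2.imwrite("pics/top0d.png",cv2.resize(a[155:245,215:325],None,fx=6.5,fy=6.5,interpolation=cv2.INTER_CUBIC))
a=cv2.imread("pics/scene0.png")
cv2.imwrite("pics/scene0d.png",cv2.resize(a[145:235,222:332],None,fx=6.5,fy=6.5,interpolation=cv2.INTER_CUBIC))
```

```text
(no output)
```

View pics/top0d.png

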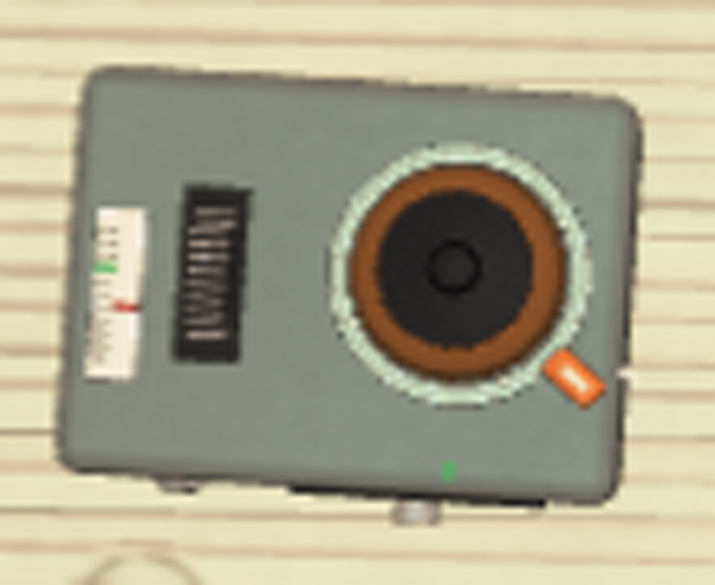

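View pics/scene0d.png

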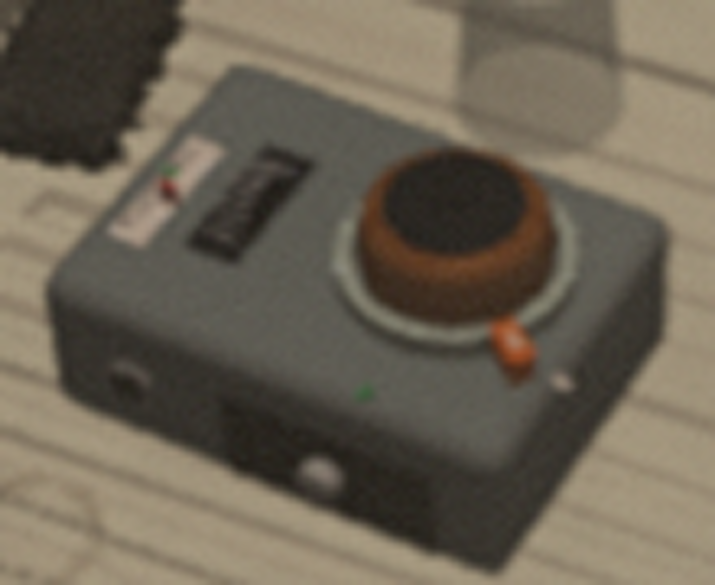

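Run:
```python
from h import *
d=cam("top")
f=lambda u,v,z:unproj(d,(215+u/6.5,155+v/6.5),z)
P={k:f(*v) for k,v in dict(c_bl=(90,68,.085),c_br=(641,100,.085),c_fr=(615,502,.085),c_fl=(58,468,.085),green=(104,267,.086),red=(128,307,.088),ringc=(460,273,.099),lid=(454,267,.130),tab=(574,379,.1),glock=(449,470,.085),wopen=(624,374,.085),wheel_c=(212,272,.095),w_tl=(187,187,.085),w_bl=(173,360,.085)).items()}
for k,v in P.items(): print(k,v.round(4))
c=sum(P[k] for k in P if k[:2]=="c_")/4; print("centre",c)
l=lambda a,b:np.hypot(*(P[a]-P[b])[:2])
print(l("c_bl","c_br"),l("c_fl","c_fr"),l("c_bl","c_fl"),l("c_br","c_fr"))
for a,b in(("c_fl","c_bl"),("c_fr","c_br"),("c_br","c_bl"),("c_fr","c_fl")):
    e=P[b]-P[a]; print(np.degrees(np.arctan2(e[1],e[0])))
d2=cam("scene")
g=lambda u,v,z:unproj(d2,(222+u/6.5,145+v/6.5),z)
print("scene green",g(170,173,.086),"glock",g(366,393,.085),"wopen",g(562,381,.085),"red",g(168,188,.088),"wheel",g(251,203,.092))
for k in("c_fl","c_fr"): print((proj(d2,P[k])-[222,145])*6.5)
```

```text
c_bl [0.6593 0.1602 0.085 ]
c_br [ 0.6508 -0.0541  0.085 ]
c_fr [ 0.4949 -0.0472  0.085 ]
c_fl [0.5038 0.1681 0.085 ]
green [0.5818 0.1523 0.086 ]
red [0.5664 0.1422 0.088 ]
ringc [0.5812 0.0136 0.099 ]
lid [0.5812 0.0137 0.13  ]
tab [ 0.5414 -0.0309  0.1   ]
glock [0.506  0.0171 0.085 ]
wopen [ 0.5443 -0.0497  0.085 ]
wheel_c [0.5801 0.1091 0.095 ]
w_tl [0.6136 0.1211 0.085 ]
w_bl [0.5464 0.1247 0.085 ]
centre [0.57718781 0.05674189 0.085     ]
0.21449480544380586 0.21541551112221252 0.15566714718623206 0.15606600014295602
-2.8979228874374994
-2.5584623575816905
87.71869350499647
87.61069530423302
scene green [0.58010967 0.15063826 0.086     ] glock [0.50542706 0.01726782 0.085     ] wopen [ 0.54453499 -0.05085616  0.085     ] red [0.57021659 0.1456716  0.088     ] wheel [0.57390619 0.10726802 0.092     ]
[[ 41.18999345 279.60272539]]
[[499.09954445 463.42939166]]
```

```bash
cat >> h.py <<'E'
from scipy.spatial.transform import Rotation as Ro
YAW=np.radians(-2.5); gx=np.array([np.cos(YAW),np.sin(YAW),0]); gy=np.array([-np.sin(YAW),np.cos(YAW),0])
def go(p=None,yaxis=None):
    s=ctrl.get_state(); R=Ro.from_quat(s["tcp_rot"]); M=R.as_matrix()
    print("t",round(s["time"],2),"p",s["eef_pos"].round(4),"F",s["contact_force"].round(1),"op",round(s["opening"],2))
    print("x",M[:,0].round(3),"y",M[:,1].round(3),"z",M[:,2].round(3))
    if p is not None: print("shift units",(M.T@(np.array(p)-s["eef_pos"])/.05).round(3))
    if yaxis is not None:
        x=np.array([0,0,-1.]); y=np.array(yaxis,float); T=np.c_[x,y,np.cross(x,y)]
        print("turn deg",np.degrees((R.inv()*Ro.from_matrix(T)).as_rotvec()).round(2))
E
python3 -c "
from h import *
go([.580,.109,.15],gy); go(None,-gy);go(None,gx);go(None,-gx)
print(ctrl.get_state()['qpos'])"
```

```text
t 0.2 p [0.2133 0.64   0.2414] F [ 0.1  0.1 -0.5] op 1.0
x [-0.001 -0.001 -1.   ] y [ 0.316  0.949 -0.002] z [ 0.949 -0.316 -0.   ]
shift units [ 1.838 -7.752 10.317]
turn deg [-15.94  -0.03   0.09]
t 0.2 p [0.2133 0.64   0.2414] F [ 0.1  0.1 -0.5] op 1.0
x [-0.001 -0.001 -1.   ] y [ 0.316  0.949 -0.002] z [ 0.949 -0.316 -0.   ]
turn deg [1.6406e+02 1.2000e-01 4.0000e-02]
t 0.2 p [0.2133 0.64   0.2414] F [ 0.1  0.1 -0.5] op 1.0
x [-0.001 -0.001 -1.   ] y [ 0.316  0.949 -0.002] z [ 0.949 -0.316 -0.   ]
turn deg [7.406e+01 4.000e-02 9.000e-02]
t 0.2 p [0.2133 0.64   0.2414] F [ 0.1  0.1 -0.5] op 1.0
x [-0.001 -0.001 -1.   ] y [ 0.316  0.949 -0.002] z [ 0.949 -0.316 -0.   ]
turn deg [-1.0594e+02 -9.0000e-02  5.0000e-02]
[ 1.09898703e+00  2.86886928e-01  1.57762461e+00  2.12062082e-05
  1.27864887e+00 -1.50012086e-01]
```

Emit:
drive_tool([
  [[0,-0.6,0.75],[-8,0,0]],
  [[0,-0.6,0.75],[-8,0,0]],
  [[0,-0.75,0.6],[0,0,0]],
  [[0,-0.75,0.6],[0,0,0]],
  [[0,-0.75,0.6],[0,0,0]],
], grip=-1, newtons=20)

```text
time: 0.7
eef_pos: [0.3575, 0.4463, 0.2391]
tcp_rot: [0.006, 0.708, -0.008, 0.706]
contact_force: [0.1, 0.1, -0.6]
opening: 0.141
```

```bash
python3 -c "
from h import *
go([.580,.109,.15],gy)"
```

```text
t 0.7 p [0.3575 0.4463 0.2391] F [ 0.1  0.1 -0.6] op 0.14
x [-0.002 -0.002 -1.   ] y [ 0.02   1.    -0.002] z [ 1.    -0.02  -0.002]
shift units [ 1.782 -6.654  4.586]
turn deg [ 1.37 -0.13  0.1 ]
```

Emit:
drive_tool([
  [[0,-0.8,0.55],[1.3,0,0]],
  [[0,-0.8,0.55],[0,0,0]],
  [[0.1,-0.8,0.55],[0,0,0]],
  [[0.2,-0.8,0.55],[0,0,0]],
  [[0.2,-0.8,0.55],[0,0,0]],
])

```text
time: 1.2
eef_pos: [0.4897, 0.2361, 0.216]
tcp_rot: [0.015, 0.706, -0.015, 0.708]
contact_force: [-0.3, 0.3, 0.5]
opening: -0.002
```

```bash
python3 -c "
from h import *
go([.580,.109,.15],gy)"
```

```text
t 1.2 p [0.4897 0.2361 0.216 ] F [-0.3  0.3  0.5] op -0.0
x [ 0.003  0.    -1.   ] y [0.042 0.999 0.   ] z [ 0.999 -0.042  0.003]
shift units [ 1.325 -2.464  1.909]
turn deg [ 0.07  0.16 -0.03]
```

Emit:
drive_tool([
  [[0.2,-0.75,0.5],[0,0,0]],
  [[0.2,-0.7,0.5],[0,0,0]],
  [[0.25,-0.4,0.3],[0,0,0]],
  [[0.25,-0.2,0.15],[0,0,0]],
  [[0,0,0],[0,0,0]],
])

```text
time: 1.7
eef_pos: [0.5614, 0.1204, 0.168]
tcp_rot: [0.018, 0.706, -0.018, 0.708]
contact_force: [-0.6, -0.1, 0.5]
opening: -0.004
```

```bash
python3 -c "
from h import *
go([.574,.109,.122],gy)
for n in('top','scene'): cam(n,f'pics/{n}1.png')
import cv2
for n,b in (('top',(150,250,205,325)),('scene',(120,220,215,325))):
    a=cv2.imread(f'pics/{n}1.png')[b[0]:b[1],b[2]:b[3]]
    cv2.imwrite(f'pics/{n}1c.png',cv2.resize(a,None,fx=5.5,fy=5.5,interpolation=cv2.INTER_CUBIC))
"
```

```text
t 1.7 p [0.5614 0.1204 0.168 ] F [-0.6 -0.1  0.5] op -0.0
x [ 0.002 -0.    -1.   ] y [0.051 0.999 0.   ] z [ 0.999 -0.051  0.002]
shift units [ 0.921 -0.215  0.262]
turn deg [-0.42  0.11 -0.  ]
```

View pics/top1c.png

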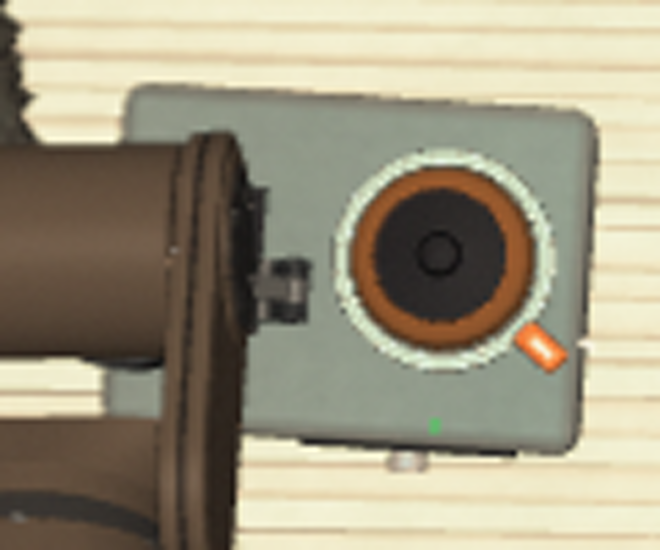

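View pics/scene1c.png

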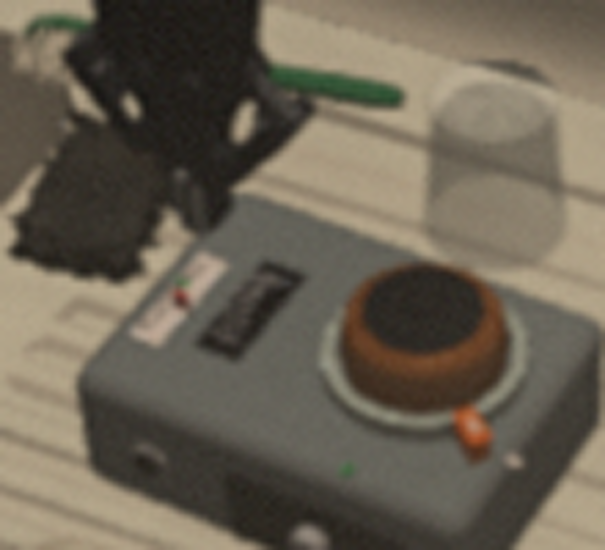

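Emit:
drive_tool([
  [[0.3,-0.2,0.24],[0,0,0]],
  [[0.3,0,0],[0,0,0]],
  [[0.15,0,0],[0,0,0]],
  [[0,0,0],[0,0,0]],
])

```text
time: 2.2
eef_pos: [0.5722, 0.1174, 0.1338]
tcp_rot: [0.016, 0.704, -0.014, 0.71]
contact_force: [-0.4, 0.2, 0.3]
opening: -0.0
```

```bash
python3 -c "
from h import *
go([.574,.109,.112],gy)
"
```

```text
t 2.2 p [0.5722 0.1174 0.1338] F [-0.4  0.2  0.3] op -0.0
x [ 0.008  0.002 -1.   ] y [0.042 0.999 0.003] z [ 0.999 -0.042  0.008]
shift units [ 0.436 -0.167  0.04 ]
turn deg [ 0.11  0.45 -0.15]
```

Emit:
drive_tool([
  [[0.15,-0.2,0.05],[0,0.4,0]],
  [[0.15,-0.12,0.03],[0,0,0]],
  [[0.1,-0.06,0],[0,0,0]],
])

```text
time: 2.5
eef_pos: [0.5758, 0.0989, 0.1142]
tcp_rot: [0.015, 0.706, -0.013, 0.708]
contact_force: [-0.3, 1.2, -0.2]
opening: 0.004
```

```bash
python3 -c "
from h import *
go([.574,.109,.112],gy)
"
```

```text
t 2.5 p [0.5758 0.0989 0.1142] F [-0.3  1.2 -0.2] op 0.0
x [ 0.003  0.003 -1.   ] y [0.038 0.999 0.003] z [ 0.999 -0.038  0.003]
shift units [ 0.045  0.199 -0.045]
turn deg [ 0.3   0.18 -0.17]
```

Emit:
drive_tool([
  [[0,0.15,-0.05],[0,0,0]],
  [[0,0.05,-0.05],[0,0,0]],
  [[0,0,0],[0,0,0]],
])

```text
time: 2.8
eef_pos: [0.5704, 0.109, 0.1133]
tcp_rot: [0.015, 0.706, -0.013, 0.707]
contact_force: [-0.4, -0.3, 0.0]
opening: 0.0
```

```bash
python3 -c "
from h import *
go([.574,.109,.108],gy)
d=cam('scene','pics/s2.png')
print(proj(d,[[.580,.109,.099],[.5735,.111,.1025]]))
a=cv2.imread('pics/s2.png')[120:220,215:325]
cv2.imwrite('pics/s2c.png',cv2.resize(a,None,fx=5.5,fy=5.5,interpolation=cv2.INTER_CUBIC))
"
```

```text
t 2.8 p [0.5704 0.109  0.1133] F [-0.4 -0.3  0. ] op 0.0
x [ 0.001  0.003 -1.   ] y [0.04  0.999 0.003] z [ 0.999 -0.04   0.001]
shift units [0.105 0.002 0.072]
turn deg [ 0.19  0.08 -0.18]
[[260.95956727 172.78349891]
 [259.05110738 173.17138343]]
```

View pics/s2c.png

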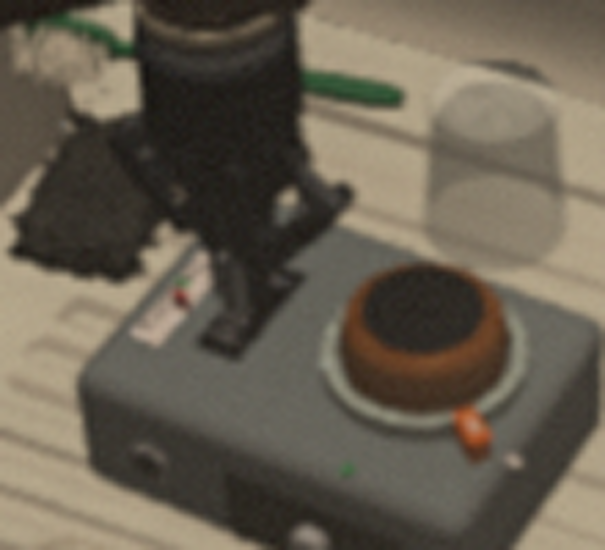

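Emit:
drive_tool([
  [[0.06,-0.03,0],[0,0,0]],
  [[0.06,0,0],[0,0,0]],
])

```text
time: 3.05
eef_pos: [0.5713, 0.1077, 0.1085]
tcp_rot: [0.015, 0.706, -0.013, 0.708]
contact_force: [-1.7, -1.9, 4.8]
opening: -0.001
```

Emit:
drive_tool([
  [[0.06,0,0],[0,0,0]],
  [[0.03,0,0.04],[0,0,0]],
])

```text
time: 3.25
eef_pos: [0.5728, 0.1075, 0.1062]
tcp_rot: [0.015, 0.707, -0.013, 0.707]
contact_force: [-7.8, 0.4, 8.5]
opening: -0.001
```

Emit:
drive_tool([
  [[0.02,0,0.06],[0,0,0]],
  [[0.02,0,0.06],[0,0,0]],
])

```text
time: 3.45
eef_pos: [0.58, 0.1073, 0.1076]
tcp_rot: [0.015, 0.706, -0.013, 0.708]
contact_force: [0.1, -1.3, 7.5]
opening: -0.001
```

```bash
cat > look.py <<'E'
from h import *
import sys
go()
d=cam('scene',f'pics/{sys.argv[1]}f.png')
a=cv2.imread(f'pics/{sys.argv[1]}f.png')[145:195,225:295]
cv2.imwrite(f'pics/{sys.argv[1]}.png',cv2.resize(a,None,fx=10,fy=10,interpolation=cv2.INTER_CUBIC))
i=d['img'].astype(int)[150:200,225:300]
m=(i[...,0]>1.6*i[...,1])&(i[...,0]>1.6*i[...,2])&(i[...,0]>60); v,u=np.nonzero(m)
m2=(i[...,1]>1.3*i[...,0])&(i[...,1]>1.15*i[...,2]); v2,u2=np.nonzero(m2)
print('red',len(u),u.mean()+225,v.mean()+150,'green',len(u2),u2.mean()+225,v2.mean()+150)
E
python3 look.py a3
```

```text
t 3.45 p [0.58   0.1073 0.1076] F [ 0.1 -1.3  7.5] op -0.0
x [ 0.002  0.002 -1.   ] y [0.039 0.999 0.002] z [ 0.999 -0.039  0.002]
red 24 287.9583333333333 187.91666666666666 green 0 nan nanlook.py:10: RuntimeWarning: Mean of empty slice.
  print('red',len(u),u.mean()+225,v.mean()+150,'green',len(u2),u2.mean()+225,v2.mean()+150)
  ret = ret.dtype.type(ret / rcount)
```

View pics/a3.png

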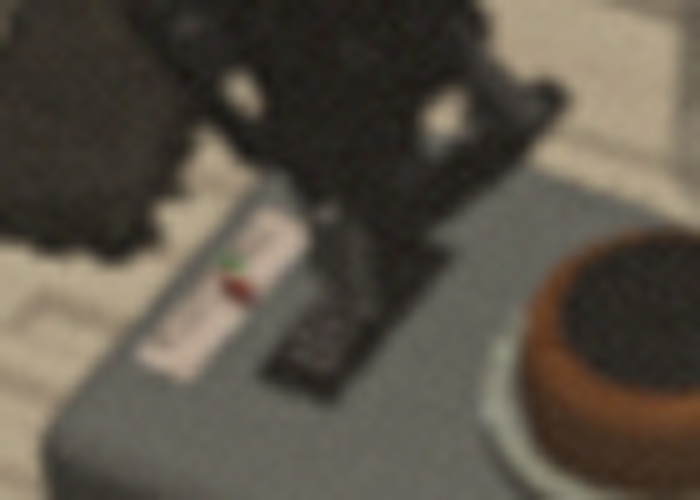

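```bash
cat > ptr.py <<'E'
from h import *
def ptr(im,box=(225,258,158,188)):
    i=im.astype(float)[box[2]:box[3],box[0]:box[1]]
    w=np.clip(i[...,0]-1.25*np.maximum(i[...,1],i[...,2])-8,0,None)
    v,u=np.mgrid[box[2]:box[3],box[0]:box[1]]
    return np.array([(w*u).sum(),(w*v).sum()])/w.sum(), w.sum()
if __name__=="__main__":
    import sys
    for f in sys.argv[1:]: print(f,ptr(cv2.cvtColor(cv2.imread(f),cv2.COLOR_BGR2RGB)))
E
python3 - <<'E'
from ptr import *
for f in ("scene0","scene1","s2","a3f"): print(f,ptr(cv2.cvtColor(cv2.imread(f"pics/{f}.png"),cv2.COLOR_BGR2RGB)))
d=ctrl.read_camera("scene")
for z in (.088,.092,.096):
  for k in (-4,-3,-2,-1,0):
    print(z,k,proj(d,np.array([.5801,.1506,z])+gx*.005*k-gy*.006))
E
```

```text
scene0 (array([247.45149254, 173.34328358]), np.float64(67.0))
scene1 (array([247.44480519, 173.38311688]), np.float64(77.0))
s2 (array([247.38554217, 173.39457831]), np.float64(83.0))
a3f (array([248.46031746, 173.36507937]), np.float64(47.25))
0.088 -4 [[246.00540262 176.36360484]]
0.088 -3 [[246.99340044 175.21800707]]
0.088 -2 [[247.97734182 174.0773542 ]]
0.088 -1 [[248.95724516 172.94162173]]
0.088 0 [[249.93312882 171.81078525]]
0.092 -4 [[245.8661631  175.32694254]]
0.092 -3 [[246.85661939 174.18117244]]
0.092 -2 [[247.84299852 173.04036299]]
0.092 -1 [[248.82531905 171.90448951]]
0.092 0 [[249.8035995 170.7735274]]
0.096 -4 [[245.72641222 174.28591078]]
0.096 -3 [[246.71933786 173.13998038]]
0.096 -2 [[247.70816547 171.99902641]]
0.096 -1 [[248.69291378 170.863024  ]]
0.096 0 [[249.67360146 169.73194837]]
```

Emit:
drive_tool([
  [[0.0,0,0.06],[0,0,0]],
  [[-0.2,0,0],[0,0,0]],
  [[-0.1,0,0],[0,0,0]],
])

```text
time: 3.85
eef_pos: [0.5849, 0.1069, 0.1249]
tcp_rot: [0.015, 0.705, -0.013, 0.709]
contact_force: [-0.6, 0.4, 0.5]
opening: 0.0
```

```bash
python3 look.py a4 2>/dev/null; python3 ptr.py pics/a4f.png
```

```text
t 3.85 p [0.5849 0.1069 0.1249] F [-0.6  0.4  0.5] op 0.0
x [ 0.006  0.002 -1.   ] y [0.039 0.999 0.003] z [ 0.999 -0.039  0.006]
red 31 286.3225806451613 187.16129032258064 green 0 nan nan
pics/a4f.png (array([248.51515152, 172.54978355]), np.float64(57.75))
```

View pics/a4.png

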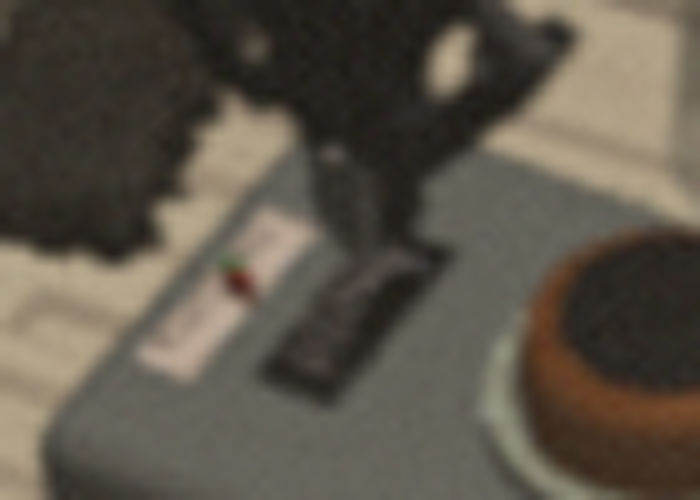

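Emit:
drive_tool([
  [[0.0,0,-0.2],[0,0,0]],
  [[0.1,0,-0.08],[0,0,0]],
  [[0.1,0,0],[0,0,0]],
  [[0.04,0,0],[0,0,0]],
])

```text
time: 4.3
eef_pos: [0.5685, 0.1076, 0.1115]
tcp_rot: [0.015, 0.705, -0.013, 0.709]
contact_force: [0.5, -0.4, -0.6]
opening: -0.003
```

Emit:
drive_tool([
  [[0.06,0,0.03],[0,0,0]],
  [[0.06,0,0.02],[0,0,0]],
  [[0.05,0,0],[0,0,0]],
])

```text
time: 4.6
eef_pos: [0.5703, 0.1077, 0.1049]
tcp_rot: [0.014, 0.707, -0.013, 0.707]
contact_force: [-8.0, -0.2, 16.0]
opening: 0.003
```

Emit:
drive_tool([
  [[-0.04,0,0.0],[0,0,0]],
  [[0.02,0,0.05],[0,0,0]],
])

```text
time: 4.8
eef_pos: [0.5722, 0.1077, 0.108]
tcp_rot: [0.014, 0.709, -0.013, 0.705]
contact_force: [-5.1, -0.1, 5.8]
opening: 0.001
```

Emit:
drive_tool([
  [[0.03,0,0.06],[0,0,0]],
  [[0.03,0,0.06],[0,0,0]],
])

```text
time: 5.0
eef_pos: [0.578, 0.1075, 0.1072]
tcp_rot: [0.014, 0.71, -0.013, 0.704]
contact_force: [-0.8, -0.5, 8.4]
opening: 0.002
```

```bash
python3 look.py a5 2>/dev/null; python3 ptr.py pics/a5f.png
```

```text
t 5.0 p [0.578  0.1075 0.1072] F [-0.8 -0.5  8.4] op 0.0
x [-0.009  0.002 -1.   ] y [0.038 0.999 0.001] z [ 0.999 -0.038 -0.009]
red 35 287.4 186.37142857142857 green 0 nan nan
pics/a5f.png (array([248.85106383, 172.35815603]), np.float64(70.5))
```

Emit:
drive_tool([
  [[0.0,0,0.05],[0,0,0]],
  [[-0.2,0,0],[0,0,0]],
  [[-0.1,0,0],[0,0,0]],
])

```text
time: 5.35
eef_pos: [0.5839, 0.1071, 0.1245]
tcp_rot: [0.014, 0.708, -0.013, 0.706]
contact_force: [-0.4, 0.9, 0.1]
opening: -0.003
```

```bash
python3 look.py a6 2>/dev/null; python3 ptr.py pics/a6f.png
```

```text
t 5.35 p [0.5839 0.1071 0.1245] F [-0.4  0.9  0.1] op -0.0
x [-0.003  0.001 -1.   ] y [0.038 0.999 0.001] z [ 0.999 -0.038 -0.003]
red 33 285.45454545454544 185.8181818181818 green 0 nan nan
pics/a6f.png (array([249.49781659, 171.50655022]), np.float64(57.25))
```

View pics/a6.png

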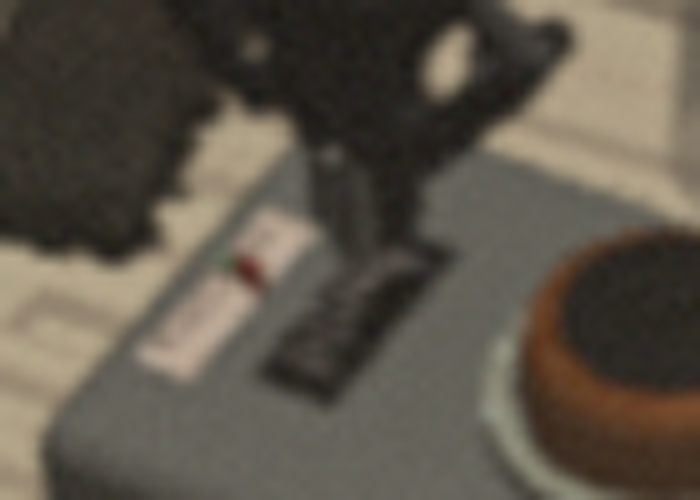

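Emit:
drive_tool([
  [[0.0,0,-0.2],[0,0,0]],
  [[0.1,0,-0.07],[0,0,0]],
  [[0.1,0,0],[0,0,0]],
  [[0.04,0,0],[0,0,0]],
])

```text
time: 5.8
eef_pos: [0.5678, 0.1078, 0.1111]
tcp_rot: [0.014, 0.709, -0.013, 0.705]
contact_force: [-0.4, 0.4, -0.2]
opening: -0.002
```

Emit:
drive_tool([
  [[0.05,0,0.04],[0,0,0]],
  [[0.05,0,0.02],[0,0,0]],
])

```text
time: 6.0
eef_pos: [0.5694, 0.1078, 0.106]
tcp_rot: [0.014, 0.711, -0.013, 0.703]
contact_force: [-6.0, 0.4, 9.8]
opening: 0.003
```

Emit:
drive_tool([
  [[0.0,0,0.05],[0,0,0]],
  [[0.02,0,0.06],[0,0,0]],
  [[0.02,0,0.05],[0,0,0]],
])

```text
time: 6.3
eef_pos: [0.5792, 0.1074, 0.1081]
tcp_rot: [0.013, 0.71, -0.013, 0.704]
contact_force: [-1.5, -0.2, 6.5]
opening: 0.004
```

```bash
python3 look.py a7 2>/dev/null; python3 ptr.py pics/a7f.png
```

```text
t 6.3 p [0.5792 0.1074 0.1081] F [-1.5 -0.2  6.5] op 0.0
x [-0.01   0.001 -1.   ] y [0.037 0.999 0.   ] z [ 0.999 -0.037 -0.01 ]
red 34 286.8529411764706 185.70588235294116 green 0 nan nan
pics/a7f.png (array([250.46735395, 170.37457045]), np.float64(72.75))
```

Emit:
drive_tool([
  [[-0.2,0,0],[0,0,0]],
  [[-0.4,0,0],[0,0,0]],
  [[-0.6,0,0],[0,0,0]],
])

```text
time: 6.65
eef_pos: [0.5782, 0.1071, 0.1654]
tcp_rot: [0.013, 0.713, -0.013, 0.701]
contact_force: [0.5, 0.7, 0.1]
opening: 0.003
```

```bash
python3 look.py a8 2>/dev/null; python3 ptr.py pics/a8f.png; python3 -c "
from h import *
go([.50,-.10,.20],gy); go(None,gx); print(ctrl.get_state()['qpos'])"
```

```text
t 6.65 p [0.5782 0.1071 0.1654] F [0.5 0.7 0.1] op 0.0
x [-0.018  0.001 -1.   ] y [ 0.037  0.999 -0.   ] z [ 0.999 -0.037 -0.018]
red 31 289.5806451612903 187.5806451612903 green 0 nan nan
pics/a8f.png (array([250.33650794, 170.06984127]), np.float64(78.75))
t 6.7 p [0.5819 0.1073 0.1725] F [2.5 0.4 3.7] op 0.0
x [-0.007  0.001 -1.   ] y [0.037 0.999 0.001] z [ 0.999 -0.037 -0.007]
shift units [-0.542 -4.203 -1.487]
turn deg [ 0.37 -0.4  -0.03]
t 6.7 p [0.5819 0.1073 0.1725] F [2.5 0.4 3.7] op 0.0
x [-0.007  0.001 -1.   ] y [0.037 0.999 0.001] z [ 0.999 -0.037 -0.007]
turn deg [90.37 -0.34  0.29]
[ 1.05786460e-02  1.75035603e-01  1.84214390e+00  9.29404720e-04
  1.13133363e+00 -1.52349280e+00]
```

View pics/a8.png

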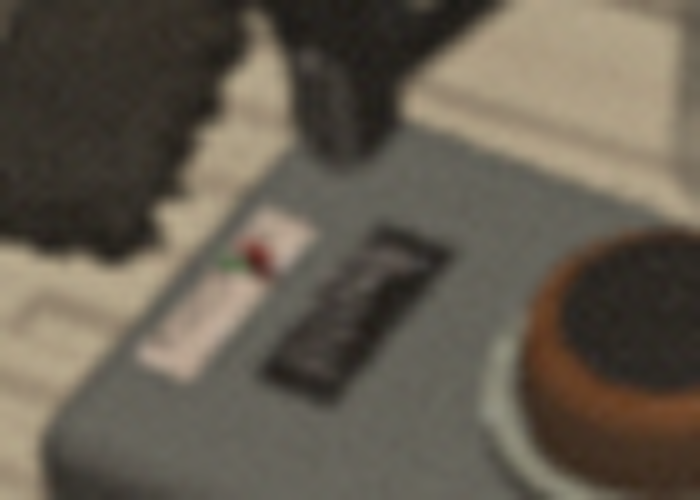

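```bash
cat >> h.py <<'E'
AX=np.array([.5812,.0137,0])
def C(q,gap=0,r=.066,hz=.011,hy=.010,z=.104):
    th=1.1-q; e=-gx*np.cos(th)-gy*np.sin(th); n=-gx*np.sin(th)+gy*np.cos(th)
    sup=hz*abs(np.sin(th))+hy*abs(np.cos(th))
    p=AX+r*e-n*(.0065+sup+gap); p[2]=z; return p
E
python3 -c "
from h import *
for q in (.2,.4,.6,.8,1.0,1.1): print(q,C(q).round(4))
print(C(.2,.012)); go(C(.2,.012,z=.2),gy)
import plant"
```

```text
0.2 [ 0.5541 -0.0501  0.104 ]
0.4 [ 0.5419 -0.0434  0.104 ]
0.6 [ 0.531  -0.0338  0.104 ]
0.8 [ 0.5223 -0.0217  0.104 ]
1.0 [ 0.5163 -0.0075  0.104 ]
1.1 [5.145e-01 1.000e-04 1.040e-01]
[ 0.56313944 -0.05799996  0.104     ]
t 6.7 p [0.5819 0.1073 0.1725] F [2.5 0.4 3.7] op 0.0
x [-0.007  0.001 -1.   ] y [0.037 0.999 0.001] z [ 0.999 -0.037 -0.007]
shift units [-0.55  -3.317 -0.256]
turn deg [ 0.37 -0.4  -0.03]
```

Emit:
drive_tool([
  [[-0.4,-0.4,0],[0,0,0]],
  [[-0.2,-0.7,-0.1],[0,0,0]],
  [[0,-0.7,-0.1],[0,0,0]],
  [[0,-0.6,-0.1],[0,0,0]],
  [[0,-0.4,0],[0,0,0]],
])

```text
time: 7.2
eef_pos: [0.5643, -0.0341, 0.208]
tcp_rot: [0.011, 0.706, -0.011, 0.708]
contact_force: [0.6, 1.3, -0.9]
opening: 0.0
```

```bash
python3 -c "
from h import *
go(C(.2,.012),gy)
for n in('top','scene'): cam(n,f'pics/{n}9.png')
import cv2
for n,b in (('top',(155,245,215,325)),('scene',(140,230,225,335))):
    a=cv2.imread(f'pics/{n}9.png')[b[0]:b[1],b[2]:b[3]]
    cv2.imwrite(f'pics/{n}9c.png',cv2.resize(a,None,fx=6.5,fy=6.5,interpolation=cv2.INTER_CUBIC))
"
```

```text
t 7.2 p [ 0.5643 -0.0341  0.208 ] F [ 0.6  1.3 -0.9] op 0.0
x [ 0.003 -0.    -1.   ] y [ 0.031  1.    -0.   ] z [ 1.    -0.031  0.003]
shift units [ 2.081 -0.478 -0.015]
turn deg [0.74 0.16 0.02]
```

View pics/top9c.png

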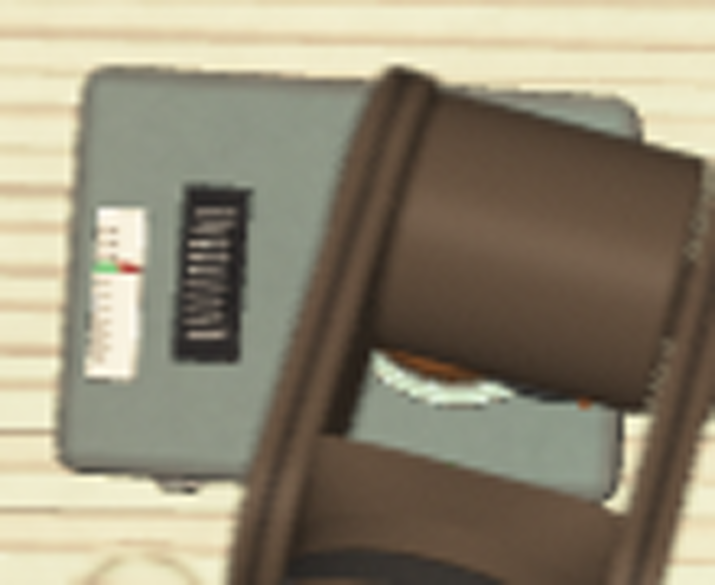

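View pics/scene9c.png

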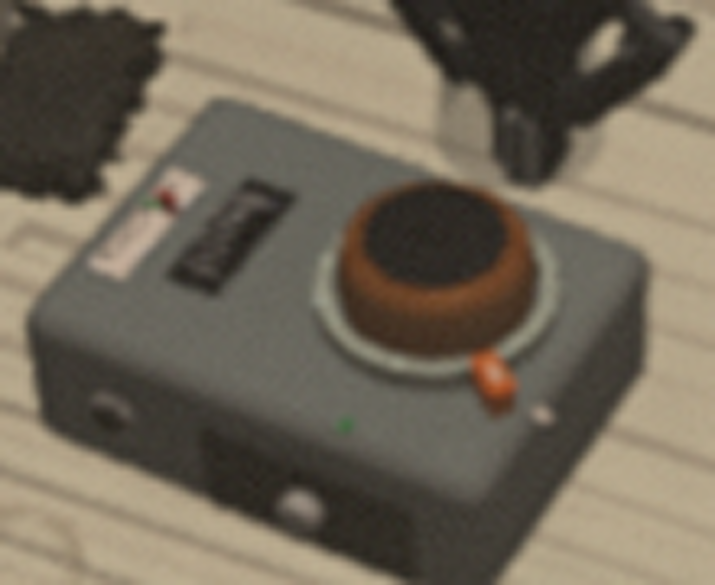

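Emit:
drive_tool([
  [[0,-0.3,0],[0,0,0]],
  [[0,-0.2,0],[0.7,0,0]],
  [[0.3,0,0],[0,0,0]],
  [[0.3,0,0],[0,0,0]],
])

```text
time: 7.7
eef_pos: [0.5657, -0.0588, 0.1783]
tcp_rot: [0.017, 0.704, -0.016, 0.71]
contact_force: [-0.8, -0.4, -1.0]
opening: 0.001
```

```bash
python3 -c "
from h import *
go(C(.2,.012),gy)"
```

```text
t 7.7 p [ 0.5657 -0.0588  0.1783] F [-0.8 -0.4 -1. ] op 0.0
x [ 0.008  0.    -1.   ] y [0.046 0.999 0.001] z [ 0.999 -0.046  0.008]
shift units [ 1.486  0.013 -0.065]
turn deg [-0.16  0.46 -0.03]
```

Emit:
drive_tool([
  [[0.4,0,-0.03],[0,0.4,0]],
  [[0.35,0,0],[0,0,0]],
  [[0.3,0,0],[0,0,0]],
  [[0.15,0,0],[0,0,0]],
  [[0.05,0,0],[0,0,0]],
])

```text
time: 8.2
eef_pos: [0.56, -0.0529, 0.1036]
tcp_rot: [0.017, 0.711, -0.013, 0.703]
contact_force: [-0.0, -0.3, 0.4]
opening: -0.0
```

```bash
python3 -c "
from h import *
go(C(.2,.012),gy)"
```

```text
t 8.2 p [ 0.56   -0.0529  0.1036] F [-0.  -0.3  0.4] op -0.0
x [-0.011  0.006 -1.   ] y [0.043 0.999 0.005] z [ 0.999 -0.042 -0.011]
shift units [-0.009 -0.098  0.068]
turn deg [ 0.07 -0.64 -0.29]
```

```bash
cat > lk2.py <<'E'
from h import *
import sys
n=sys.argv[1]; cam('scene',f'pics/{n}f.png')
a=cv2.imread(f'pics/{n}f.png')[140:230,225:335]
cv2.imwrite(f'pics/{n}.png',cv2.resize(a,None,fx=6.5,fy=6.5,interpolation=cv2.INTER_CUBIC))
E
python3 lk2.py b1
```

```text
(no output)
```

View pics/b1.png

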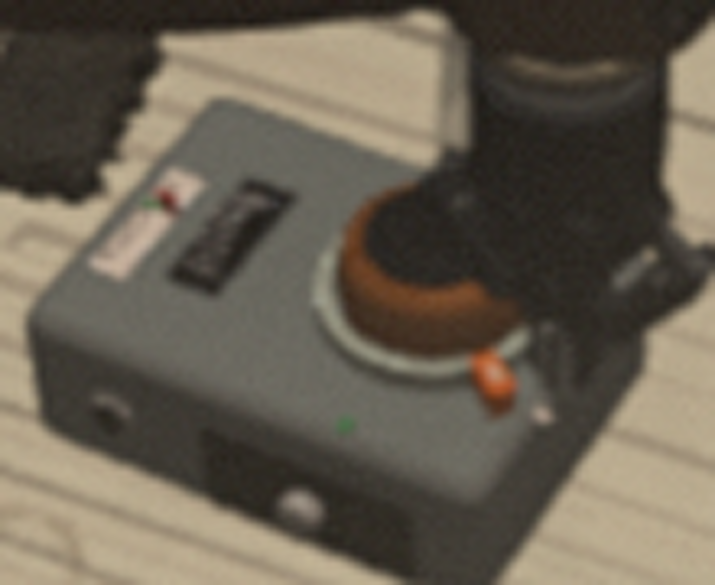

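Emit:
drive_tool([
  [[0,0.02,-0.12],[0,-0.5,0]],
  [[0,0.04,-0.1],[0,0,0]],
  [[0,0.05,-0.1],[0,0,0]],
])

```text
time: 8.55
eef_pos: [0.5448, -0.0466, 0.105]
tcp_rot: [0.016, 0.706, -0.014, 0.708]
contact_force: [1.7, -0.4, -0.3]
opening: -0.006
```

```bash
python3 lk2.py b2; python3 -c "
from h import *
go(C(.6),gy);go(C(.8))"
```

```text
t 8.6 p [ 0.544  -0.0461  0.105 ] F [ 1.1  0.2 -0.2] op 0.0
x [ 0.001  0.005 -1.   ] y [0.042 0.999 0.005] z [ 0.999 -0.042  0.001]
shift units [ 0.02   0.234 -0.271]
turn deg [ 0.09  0.07 -0.26]
t 8.6 p [ 0.544  -0.0461  0.105 ] F [ 1.1  0.2 -0.2] op 0.0
x [ 0.001  0.005 -1.   ] y [0.042 0.999 0.005] z [ 0.999 -0.042  0.001]
shift units [ 0.021  0.468 -0.456]
```

View pics/b2.png

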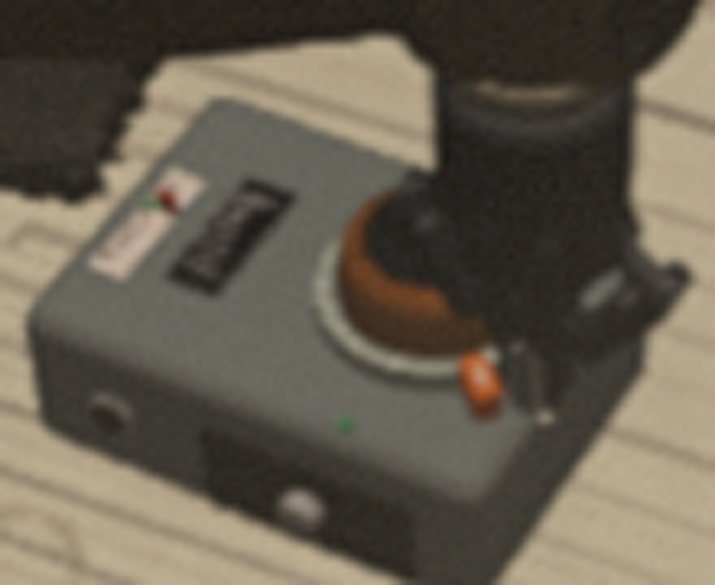

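Emit:
drive_tool([
  [[0.02,0.08,-0.1],[0,0,0]],
  [[0,0.08,-0.1],[0,0,0]],
  [[0,0.09,-0.08],[0,0,0]],
])

```text
time: 8.9
eef_pos: [0.5311, -0.0329, 0.106]
tcp_rot: [0.016, 0.705, -0.014, 0.709]
contact_force: [0.1, -1.3, -0.4]
opening: -0.002
```

```bash
python3 lk2.py b3; python3 -c "
from h import *
go(C(.8),gy);go(C(1.))"
```

```text
t 8.95 p [ 0.5304 -0.0321  0.1058] F [ 1.  -0.  -0.1] op 0.0
x [ 0.005  0.004 -1.   ] y [0.042 0.999 0.004] z [ 0.999 -0.042  0.005]
shift units [ 0.035  0.201 -0.172]
turn deg [ 0.07  0.3  -0.22]
t 8.95 p [ 0.5304 -0.0321  0.1058] F [ 1.  -0.  -0.1] op 0.0
x [ 0.005  0.004 -1.   ] y [0.042 0.999 0.004] z [ 0.999 -0.042  0.005]
shift units [ 0.036  0.479 -0.304]
```

View pics/b3.png

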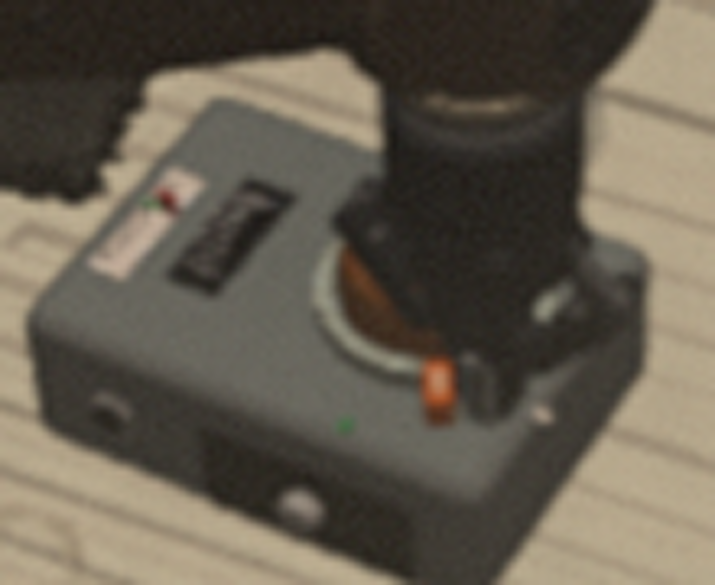

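Emit:
drive_tool([
  [[0.02,0.1,-0.08],[0,0,0]],
  [[0.01,0.1,-0.07],[0,0,0]],
  [[0,0.1,-0.06],[0,0,0]],
])

```text
time: 9.25
eef_pos: [0.5207, -0.016, 0.105]
tcp_rot: [0.016, 0.704, -0.014, 0.71]
contact_force: [0.7, -0.9, 0.4]
opening: -0.003
```

```bash
python3 lk2.py b4; python3 -c "
from h import *
go(C(1.),gy);go(C(1.1))"
```

```text
t 9.3 p [ 0.52   -0.0152  0.1048] F [1.2 0.9 0.1] op 0.0
x [ 0.007  0.004 -1.   ] y [0.042 0.999 0.004] z [ 0.999 -0.042  0.007]
shift units [ 0.016  0.15  -0.082]
turn deg [ 0.08  0.37 -0.22]
t 9.3 p [ 0.52   -0.0152  0.1048] F [1.2 0.9 0.1] op 0.0
x [ 0.007  0.004 -1.   ] y [0.042 0.999 0.004] z [ 0.999 -0.042  0.007]
shift units [ 0.017  0.301 -0.123]
```

View pics/b4.png

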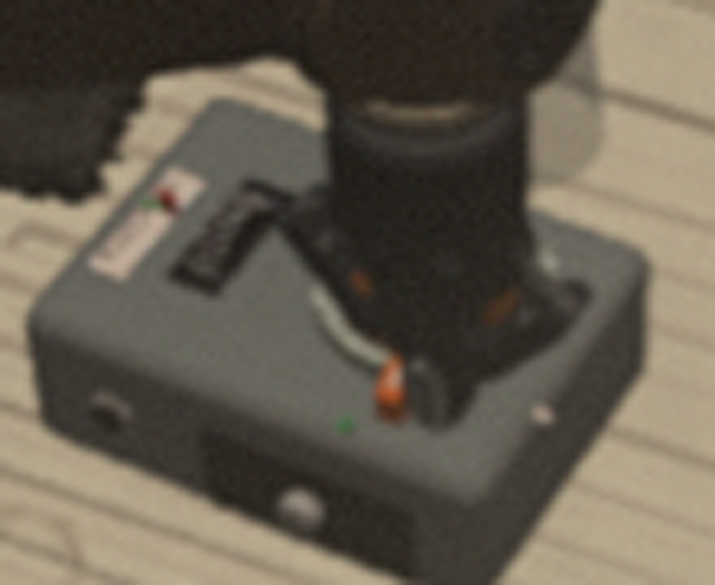

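Nearly there; continue gently, watching for the stop.

Emit:
drive_tool([
  [[0.01,0.08,-0.05],[0,0,0]],
  [[0,0.08,-0.04],[0,0,0]],
])

```text
time: 9.5
eef_pos: [0.5156, -0.0065, 0.1043]
tcp_rot: [0.016, 0.705, -0.014, 0.709]
contact_force: [0.9, -0.4, 0.2]
opening: -0.001
```

Emit:
drive_tool([
  [[0,0.07,-0.01],[0,0,0]],
])

```text
time: 9.6
eef_pos: [0.5149, -0.0026, 0.1042]
tcp_rot: [0.016, 0.705, -0.014, 0.709]
contact_force: [1.3, -1.5, 0.8]
opening: 0.001
```

Emit:
drive_tool([
  [[0,0.06,0],[0,0,0]],
])

```text
time: 9.7
eef_pos: [0.5149, -0.0002, 0.1042]
tcp_rot: [0.015, 0.705, -0.014, 0.709]
contact_force: [-0.0, -9.7, 1.3]
opening: 0.005
```

Emit:
drive_tool([
  [[0,0.03,0],[0,0,0]],
])

```text
time: 9.8
eef_pos: [0.5149, -0.0002, 0.1042]
tcp_rot: [0.012, 0.705, -0.015, 0.709]
contact_force: [0.1, -9.1, 0.2]
opening: 0.003
```

```bash
python3 lk2.py b5; python3 -c "
from h import *
go(C(1.1))"
```

```text
t 9.85 p [ 5.149e-01 -3.000e-04  1.042e-01] F [-1.5 -8.4  0.6] op 0.0
x [ 0.005 -0.005 -1.   ] y [ 0.038  0.999 -0.004] z [ 0.999 -0.038  0.005]
shift units [ 0.005  0.008 -0.008]
```

View pics/b5.png

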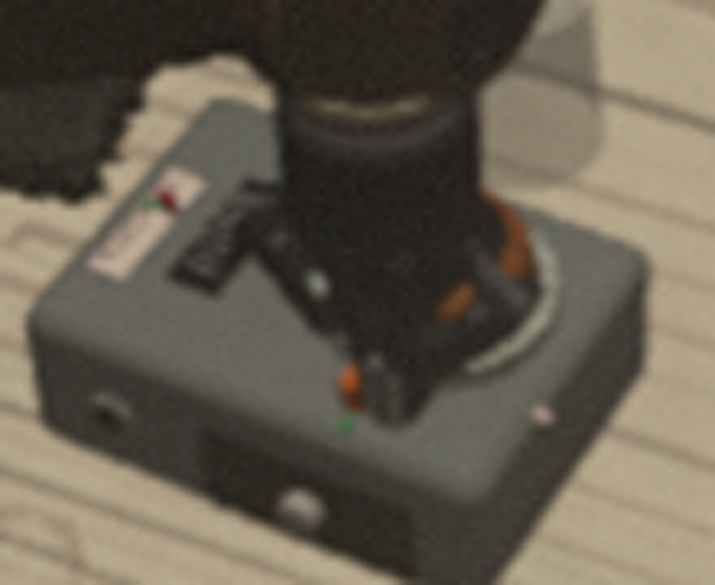

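Emit:
drive_tool([
  [[0,-0.15,0],[0,0,0]],
  [[-0.3,-0.1,0],[0,0,0]],
  [[-0.7,0,0],[0,0,0]],
  [[-0.7,0,0],[0,0,0]],
  [[-0.5,0.2,0],[0,0,0]],
])

```text
time: 10.35
eef_pos: [0.5091, -0.0022, 0.2099]
tcp_rot: [0.016, 0.712, -0.014, 0.702]
contact_force: [1.7, -0.7, -0.4]
opening: -0.001
```

Emit:
drive_tool([
  [[0,0.7,-0.2],[0,0,0]],
  [[0,0.9,-0.2],[0,0,0]],
  [[0,0.9,-0.2],[0,0,0]],
  [[0,0.9,-0.2],[0,0,0]],
  [[0,0.9,-0.2],[0,0,0]],
])

```text
time: 10.85
eef_pos: [0.4702, 0.2178, 0.2166]
tcp_rot: [0.021, 0.71, -0.017, 0.704]
contact_force: [0.6, -0.5, -1.3]
opening: 0.001
```

Emit:
drive_tool([
  [[0,0.9,-0.2],[0,0,0]],
  [[0,0.7,-0.2],[0,0,0]],
  [[0,0.4,0],[0,0,0]],
  [[0,0,0],[0,0,0]],
])

```text
time: 11.25
eef_pos: [0.4503, 0.3276, 0.2158]
tcp_rot: [0.019, 0.712, -0.013, 0.702]
contact_force: [-0.5, -0.0, -0.4]
opening: -0.0
```

```bash
python3 -c "
from h import *
go()
d=cam('top','pics/t10.png');a=cv2.imread('pics/t10.png')[155:245,215:325]
cv2.imwrite('pics/t10c.png',cv2.resize(a,None,fx=6.5,fy=6.5,interpolation=cv2.INTER_CUBIC))
"; python3 lk2.py b6
```

```text
t 11.25 p [0.4503 0.3276 0.2158] F [-0.5 -0.  -0.4] op -0.0
x [-0.014  0.009 -1.   ] y [0.047 0.999 0.008] z [ 0.999 -0.046 -0.015]
```

View pics/t10c.png

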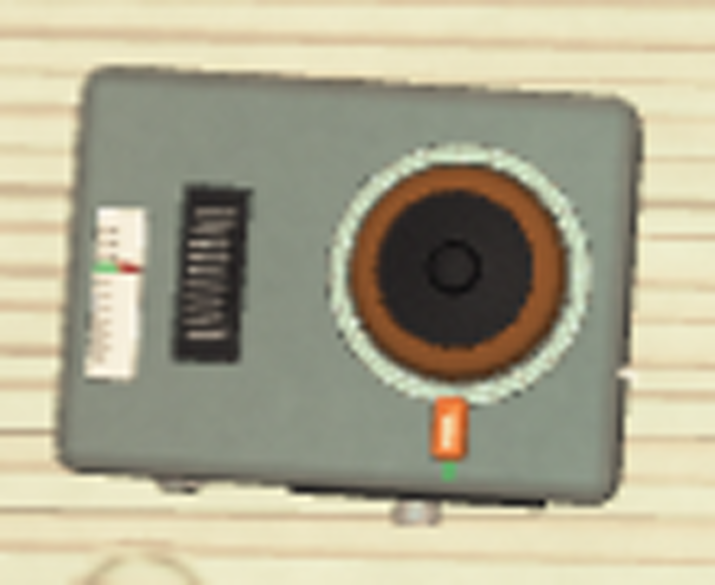

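View pics/t10.png

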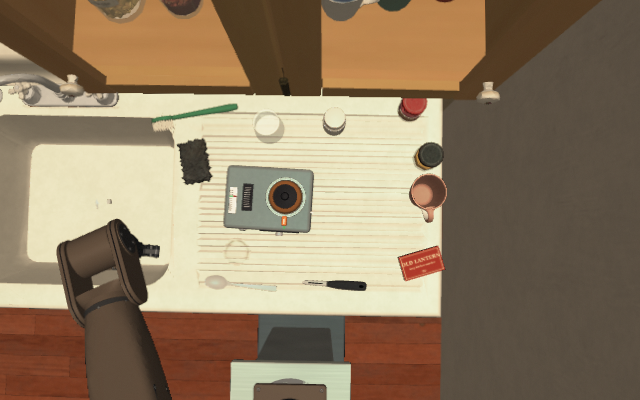

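View pics/b6.png

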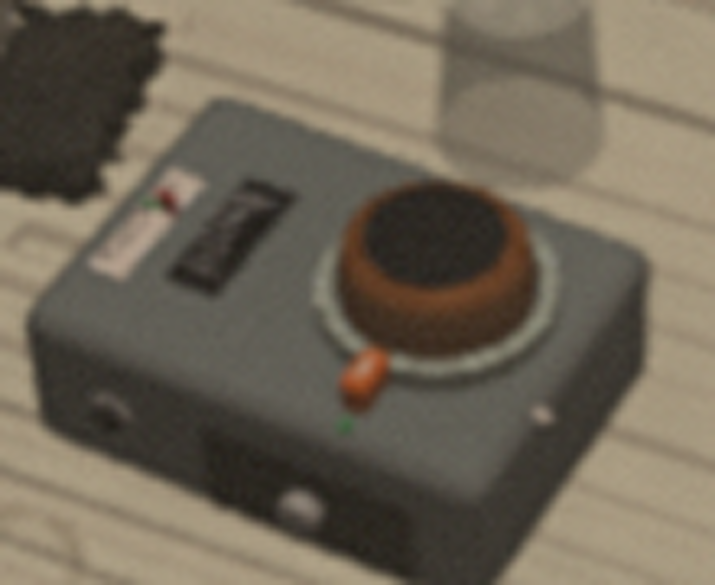

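```bash
python3 -c "
from h import *
d=ctrl.read_camera('top')
i=d['img'].astype(float)[205:232,270:300]; w=((i[...,0]>200)&(i[...,2]<90)&(i[...,1]<150)).astype(float)
v,u=np.mgrid[205:232,270:300]; c=((w*u).sum()/w.sum(),(w*v).sum()/w.sum()); print(w.sum(),c)
p=unproj(d,c,.104)-AX; print(p, np.hypot(*p[:2]), 1.1-np.arctan2(-p@gy,-p@gx))
g=unproj(d,(215+449/6.5,155+470/6.5),.085)-AX; print(1.1-np.arctan2(-g@gy,-g@gx))
"
```

```text
24.0 (np.float64(283.5416666666667), np.float64(219.83333333333334))
[-0.05701587  0.00376327  0.104     ] 0.05713992742417179 1.1222750388339673
1.1011689042956943
```

Within measuring error the tab is at 1.1, and it met a firm stop there. The pointer is on the green tick and nothing is touching.

```bash
python3 -c "
from plant import ctrl
print(ctrl.sign_off())"
```

```text
the job is handed in; nothing more can be done
None
```

I rolled the grind wheel 3 clicks with the closed fingertips, then locked the ring, and handed the job in at about 11 s of the 48 s allowed.

- **Wheel:** each click was checked in the scene camera. With the finger off the wheel and before I touched the ring, the top camera showed the red pointer on the green tick, resting in that click. The last pictures after locking show the same.
- **Pressing force:** I pressed with about 5–10 N. The exception was one moment before the second click, when the press reached 16 N, past the 11 N at which the wheel bottoms. I backed off at once and the wheel kept clicking normally.
- **Lock ring:** I pushed the orange tab round with about 1–2 N until it met its stop. There it held still under about 9 N, at the position worked out for 1.1 rad.
- **Tab angle:** the last top picture puts the tab at its green mark, measured as 1.12 rad. The 0.02 excess over 1.1 is within measuring error.
- **Surroundings:** the arm was clear of everything at hand-in. By eye, the other things on the counter are where they were.

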